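# Swing out the prop leg of a drying rest and lay an offcut across it

## Robot

A 7-joint arm with a two-finger parallel gripper is mounted at the origin on a cart in front of the work surface, level with it; the furniture and walls round the work are solid. World frame = base frame: x ahead of the robot, y to its left, z up, the work surface at z = 0. Lengths are in m, angles in rad, forces in N, time in s.
With the tool pointing down it reaches from about 0.4 to 0.75 m from the base axis. Payload 19.5 kg.
Tool frame: the origin (TCP) lies on the mounting face of the last link; the fingertips stand 173 mm ahead of it and the grasp point (between the pads) lies 155 mm ahead of it; z points along the fingers, y is the line along which they close (so a half turn about z gives the same grasp; the last joint's range is limited). The gripper opens to 85 mm and grips with 20 to 120 N. Pads are 22 mm wide; open, the fingers measure 114 mm over their backs; the gripper's body (76 mm by 85 mm) begins 54 mm behind the grasp point. The pads swing forward as they close: fully open they stand 13 mm farther back than shut.
Start: joints at [-1.391, 0.707, -0.028, 1.485, 0.022, 0.951, -0.075], TCP at [0.126, 0.561, 0.405] pointing down, gripper open.
Joint ranges: [-2.71, 2.71], [-0.32, 2.16], [-1.57, 1.52], [0, 2.45], [-1.46, 4.6], [0, 2.02], [-2.83, 2.83]. Speed limits (rad/s): [1.89, 1.89, 2.57, 2.57, 3.01, 3.01, 3.01].

## Interface

Orientations are given as a rotation vector (axis times angle).
In Python, from workcell import monitor, eyes, job gives the robot as it stands.
- The arm moves only by the tool apply_moves, never from a script. Its argument "rows" is a list of rows, each an object with "delta_pos": the shift along the world's x, y, z each as a share of 75 mm, from -1 to 1, a list of three; "turn": the turn about the world's z as a share of 0.1 rad, from -1 to 1. In form: [{"delta_pos": [x, y, z], "turn": turn}, ...]. A call has 1 to 12 rows; each row shifts and turns the commanded pose from where the row before left it; what a row does not reach is not made up. A row lasts 1/8 s, in which the tool goes at most 62.5 mm and 10.7 degrees, less where a joint would pass 70% of its speed; a pose out of reach is approached as far as the arm can. A call with a number of a shift or a turn outside -1 to 1 is refused whole. A call with a gripper value outside its range is refused whole. "gripper" is the closure, from -1 (fully open) to 1 (shut), so that 0 is half open, set as the call begins (left out, the last holds). The fingers move at their own pace and stop on an object; the grip force is fixed at half the most. Time passes only in rows, so rows that do not move let the fingers close. It gives the time, the measured TCP pose, the force, the opening and the grip force at its end, in the units of the state.
- monitor.read_state(): the state, without advancing time (a new reading comes with each control period).
- eyes.read_camera(name): name is "scene" or "top" or "wrist"; returns a dict with "color" (384x512x3 uint8, red, green, blue), "fx", "fy", "cx", "cy" (pixels), "world_from_camera" (4x4, takes a point from camera to world coordinates). Camera axes: x right, y down, z forward; pixel columns grow to the right and rows downward; lengths in m; the calibration is good to about 2 mm. A picture is of the moment at which its call begins. There is no depth.
- job.sign_off(): hands the job in; it is judged then, once.
Trained networks look in a picture, given as the dict that the camera call returned (one of the last four; its "shot" number tells which), for a name from the list of things; names that differ only in an ending like _2 or _b are one class to them, and where a whole thing is asked for, a point or a joint stands for the part that bears it (a point fixed in the world has none). Each returns a list of dicts, best first, with "conf" (0 to 1); they miss things now and then, are a little off and sometimes report something else, mostly with a low value. They report only what shows in the picture. A call takes as long as a camera call. They do not tell look-alikes from the thing itself.
- eyes.look_for(picture, thing): "at" ([x, y, z] in m, in world coordinates, good to about 4 mm: the middle of the surface that is visible of it).
- eyes.masks_of(picture, thing): "pixels" (384x512 bool, what is visible of it).
The state is a dict: "time": time; "q": joint angles; "joint_vel": joint speeds; "tau": joint torques, N m; "position": TCP position; "tcp_rot": TCP orientation; "contact_force": force on the tool from outside, world axes, zero at the start; "ft_torque": the same for the moment, N m; "gripper_width": finger opening in m; "finger_force": force on a finger pad.
Only numpy, scipy, OpenCV 4.12 (cv2) and the standard library are available. Lean on these libraries where they do the work, as an engineer would, in place of code of your own. Each camera call takes 0.05 s, during which the arm holds its last target. There are 200 camera calls.

## Task

Swing the prop leg of the small drying rest out, away from its rail, until it is pressed firmly home against its stop bolt. The bolt is only finger-tight, so feel for it and do not push so hard that it shifts in its slot. Then lay the mitred oak offcut level along the leg, one end on the rail and the other on the leg's end post, let go of it, and leave the other things on the bench as they are.

Things in the scene. Friction and masses are not known exactly. Their poses are not given: they have to be found in the camera images.
- stand: wooden drying rest screwed to the bench: base 160 x 124 x 12 mm and a rail, top 70 mm above the bench. Origin: on the leg's upright hinge axis at bench level; z up. In this frame the base spans x -102 to +58, y -62 to +62 mm, the rail x +10 to +44, y -45 to +45 mm. The rail stands behind the leg, on the leg's +x side when folded
- leg: prop leg; origin on the hinge axis at bench level, y along the leg to its free end, parallel to the stand's y when folded; starts 0.1 to 0.45 rad out, swings out anticlockwise seen from above. Bar 16 mm thick (x), 18 to 48 mm above the bench; end post at y 80 to 105 mm, 24 mm thick, up to 70 mm, past the rail's end. Stiff hinge: stays where left, moves at about 2.5 N at the post
- post_push (a point): middle of the post's rear face (the face to push on to swing the leg out), 12 mm to +x of the leg's centre line, 92.5 mm from the hinge axis, 50 mm above the bench; to swing out, push along the leg's -x
- leg_flank (a point): point on the bar's front face, where it meets the stop bolt: 8 mm to -x of the leg's centre line, 60 mm from the hinge axis, 33 mm above the bench
- leg_middle (a point): point above the leg's centre line, 42 mm from the hinge axis, at the height of the tops of rail and post (70 mm): the offcut's middle belongs above it
- rail_top (a point): middle of the rail's top face, 70 mm above the bench
- stop_bolt: stop bolt in a curved slot of the base round the hinge; origin on the hinge axis at bench level. It is set elsewhere each time (the leg meets it about 74 to 106 degrees from folded) and slips along the slot if the leg is pushed against it with more than about 15 N at the post
- bolt (a point): centre of the stop bolt, 63 mm from the hinge axis, 33 mm above the bench. Its steel head, 20 mm across and 17 to 47 mm high, is 5 mm eccentric, turned any way: the leg's front face meets it 5 to 15 mm before the bolt's centre, so feel for it. About 10 N at the post held half a second, is a firm push home; under 7 N is not (the hinge takes 2.5 N of it)
- offcut_center (a point): centre of the mitred oak offcut, a straight bar 40 mm wide (x) x 139 mm long (y) x 32 mm high (z), 0.11 to 0.22 kg, one end cut at a slant, lying flat on the bench; this point is half-way up (16 mm), axes as the sizes; grasp it across its 40 mm width
- tape_measure: pocket tape measure, 42 x 97 x 66 mm, a bystander; origin at its underside
- block_plane: block plane, 52 x 162 x 56 mm, a bystander; origin at its underside
- wax_block: pale block of wax, 40 x 72 x 22 mm, a bystander; origin at its underside
Things that resemble listed ones, but are neither listed nor needed, are in the scene too. What is shaped like the part that bears offcut_center but white is not meant.

How it is judged:
By the outcome, as a careful person would: the job done as asked, in the order asked, and still so for the second after the job is handed in, with the robot touching nothing.
It also fails if it takes over 61 s, if anything falls off the work surface, if the arm or the gripper's body presses on something with over 40 N, if the wrist force passes 120 N, or if a joint passes its speed limit or range.

## Working session

There is one attempt and no reset: what is moved stays moved. The work goes in short steps, Python scripts to look and compute and a tool call to move; the robot and the scene stay as the last step left them, time stands still between calls to the robot, and variables do not carry over. Pictures are saved under pics/ and viewed, at most 10 in all, crops included, and the job is handed in when it is done.

Besides the shell and the picture viewer there is one more tool, called after ">>>" by a JSON object that holds its "fn" and its "kwargs", one argument or row to a line. apply_moves: Moves the arm, as the interface text tells. Its arguments: {"type":"object","properties":{"rows":{"type":"array"},"gripper":{"type":"number"}},"required":["rows"]}

```bash
mkdir -p pics
cat > h.py <<'E'
import numpy as np, cv2
from workcell import monitor, eyes, job
def save(p,n): cv2.imwrite('pics/'+n+'.png', cv2.cvtColor(p['color'],cv2.COLOR_RGB2BGR))
def ray(p,u,v,z):
    T=np.array(p['world_from_camera']); d=T[:3,:3]@np.array([(u-p['cx'])/p['fx'],(v-p['cy'])/p['fy'],1]); o=T[:3,3]
    return o+d*(z-o[2])/d[2]
def proj(p,X):
    T=np.array(p['world_from_camera']); c=T[:3,:3].T@(np.array(X)-T[:3,3]); return c[0]/c[2]*p['fx']+p['cx'], c[1]/c[2]*p['fy']+p['cy']
E
python3 - <<'E'
from h import *
s=monitor.read_state(); print({k:np.round(v,3).tolist() for k,v in s.items()})
ims=[]
for n in ['top','scene']:
    p=eyes.read_camera(n); save(p,n+'0'); ims.append(p['color'])
    print(n,np.round(p['world_from_camera'],3).tolist(),p['fx'])
    for t in ['stand','leg','post_push','leg_flank','leg_middle','rail_top','bolt','stop_bolt','offcut_center','tape_measure','block_plane','wax_block']:
        print(t,[(np.round(d['at'],3).tolist(),round(d['conf'],2)) for d in eyes.look_for(p,t)][:3])
E
```

```text
{'time': 0.0, 'q': [-1.391, 0.707, -0.028, 1.485, 0.022, 0.951, -0.075], 'joint_vel': [0.0, 0.001, -0.001, -0.001, 0.0, 0.001, 0.0], 'tau': [-0.0, -88.323, 1.235, -23.616, 0.017, 0.007, 0.0], 'position': [0.126, 0.561, 0.404], 'tcp_rot': [-0.348, -3.122, 0.002], 'contact_force': [-0.275, 0.411, -0.086], 'ft_torque': [0.009, -0.008, -0.057], 'finger_force': 0.0, 'gripper_width': 0.085}
top [[0.002, -0.992, 0.127, 0.455], [-1.0, -0.001, 0.014, 0.115], [-0.013, -0.127, -0.992, 1.2], [0.0, 0.0, 0.0, 1.0]] 368.057877567063
stand [([0.563, 0.077, 0.012], 0.76)]
leg [([0.575, 0.13, 0.044], 0.51)]
post_push [([0.579, 0.128, 0.046], 0.59)]
leg_flank [([0.575, 0.127, 0.054], 0.6)]
leg_middle [([0.578, 0.124, 0.048], 0.52), ([0.621, 0.406, 0.038], 0.27)]
rail_top [([0.762, 0.016, 0.021], 0.22)]
bolt [([0.514, 0.064, 0.048], 0.57)]
stop_bolt [([0.54, -0.2, 0.029], 0.58)]
offcut_center [([0.395, -0.071, 0.035], 0.76), ([0.537, -0.197, 0.027], 0.72)]
tape_measure [([0.406, 0.384, 0.065], 0.58), ([0.559, 0.08, 0.014], 0.34)]
block_plane [([0.619, 0.406, 0.033], 0.58)]
wax_block [([0.762, 0.014, 0.023], 0.64)]
scene [[-0.795, -0.489, 0.359, 0.202], [-0.606, 0.623, -0.495, 0.646], [0.019, -0.611, -0.791, 0.926], [0.0, 0.0, 0.0, 1.0]] 425.15521870244044
stand [([0.567, 0.092, 0.012], 0.87)]
leg [([0.57, 0.144, 0.046], 0.6)]
post_push [([0.575, 0.138, 0.05], 0.8)]
leg_flank [([0.575, 0.14, 0.044], 0.58)]
leg_middle [([0.571, 0.14, 0.048], 0.84)]
rail_top [([0.564, 0.094, 0.01], 0.6)]
bolt []
stop_bolt [([0.517, 0.067, 0.035], 0.63), ([0.396, 0.406, 0.063], 0.5)]
offcut_center [([0.396, -0.054, 0.038], 0.88), ([0.536, -0.187, 0.034], 0.66)]
tape_measure [([0.396, 0.407, 0.062], 0.91)]
block_plane [([0.621, 0.421, 0.034], 0.84)]
wax_block [([0.761, 0.021, 0.021], 0.56)]
```

View pics/top0.png

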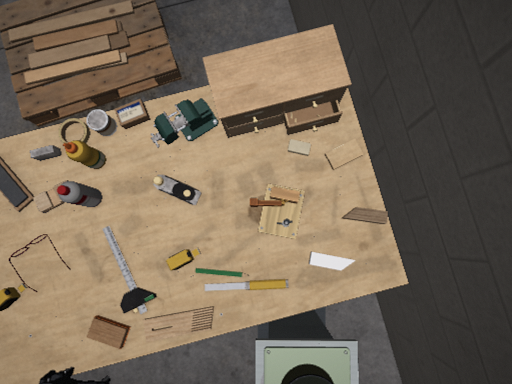

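View pics/scene0.png

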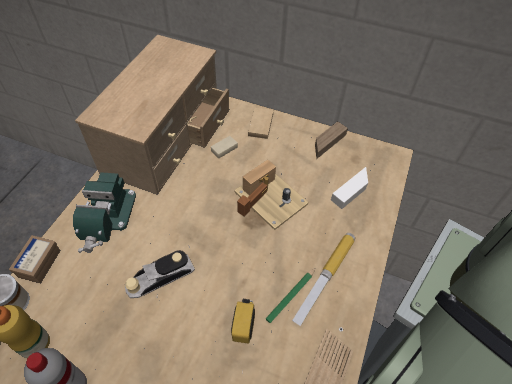

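The top view shows the stand at (283,210), with the leg at (267,203), rail at (286,192) and bolt at (285,222). The dark oak offcut is at (366,215), and the white look-alike at (330,262) is not wanted. I'll move the wrist camera over the stand.

>>> {"fn": "apply_moves", "kwargs": {
  "rows": [
    {"delta_pos": [0.45, -0.6, 0], "turn": 0},
    {"delta_pos": [0.45, -0.6, 0], "turn": 0},
    {"delta_pos": [0.45, -0.6, 0], "turn": 0},
    {"delta_pos": [0.45, -0.6, 0], "turn": 0},
    {"delta_pos": [0.45, -0.6, 0], "turn": 0},
    {"delta_pos": [0.45, -0.6, 0], "turn": 0},
    {"delta_pos": [0.45, -0.6, 0], "turn": 0},
    {"delta_pos": [0.45, -0.6, 0], "turn": 0},
    {"delta_pos": [0.45, -0.6, 0], "turn": 0},
    {"delta_pos": [0.45, -0.6, 0], "turn": 0},
    {"delta_pos": [0.45, -0.6, 0], "turn": 0},
    {"delta_pos": [0, 0, 0], "turn": 0}
  ],
  "gripper": 1
}}

```text
time: 2.8
position: [0.4992, 0.0624, 0.4043]
tcp_rot: [0.357, 3.121, -0.002]
contact_force: [-0.1, 1.6, 0.4]
gripper_width: 0.0
finger_force: 0.0
```

Run:
```python
from h import *
s=monitor.read_state(); print({k:np.round(s[k],3).tolist() for k in ['position','tcp_rot','contact_force','q']})
p=eyes.read_camera('wrist'); save(p,'w1'); np.save('w1T.npy',p['world_from_camera'])
print(np.round(p['world_from_camera'],4).tolist(),p['fx'],p['cx'],p['cy'])
for t in ['stand','leg','post_push','leg_flank','leg_middle','rail_top','bolt','stop_bolt','offcut_center']:
        print(t,[(np.round(d['at'],3).tolist(),round(d['conf'],2)) for d in eyes.look_for(p,t)][:3])
```

```text
{'position': [0.499, 0.062, 0.404], 'tcp_rot': [0.357, 3.121, -0.002], 'contact_force': [-0.075, 1.574, 0.36], 'q': [-0.111, 0.602, -0.135, 1.741, 0.108, 0.806, 1.045]}
[[0.2254, 0.9281, 0.2962, 0.4243], [0.9743, -0.2143, -0.0698, 0.0811], [-0.0013, 0.3044, -0.9526, 0.3731], [0.0, 0.0, 0.0, 1.0]] 334.0312240007749 255.37369564257327 193.42038057791197
stand [([0.558, 0.09, 0.014], 0.77), ([0.573, 0.126, 0.048], 0.38)]
leg [([0.573, 0.131, 0.05], 0.81), ([0.512, 0.066, 0.047], 0.28)]
post_push [([0.57, 0.132, 0.046], 0.66)]
leg_flank [([0.574, 0.13, 0.048], 0.66)]
leg_middle [([0.574, 0.134, 0.045], 0.7), ([0.516, 0.066, 0.045], 0.63)]
rail_top [([0.555, 0.088, 0.009], 0.71)]
bolt [([0.516, 0.064, 0.047], 0.86)]
stop_bolt [([0.512, 0.066, 0.047], 0.73)]
offcut_center [([0.395, -0.066, 0.036], 0.7), ([0.538, -0.187, 0.034], 0.6)]
```

View pics/w1.png

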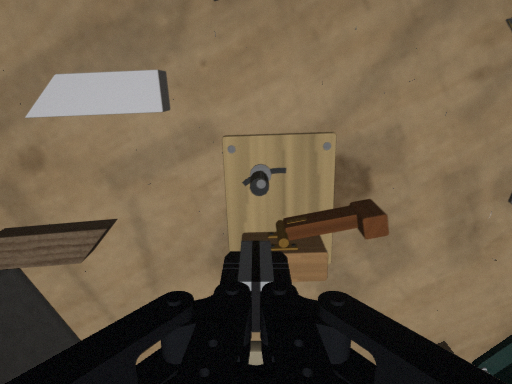

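The wrist view shows the stand base at (223..335, 133..), the bolt head at (260,183), the leg from its hinge (284,241) to the post (372,219), and the rail below. The dark oak offcut is at (55,243) and the white one at (100,92). I'll zoom in to measure.

Run:
```python
import cv2
im=cv2.imread('pics/w1.png')[120:290,200:400]; cv2.imwrite('pics/w1c.png',cv2.resize(im,None,fx=3.5,fy=3.5,interpolation=cv2.INTER_CUBIC))
```

```text
(no output)
```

View pics/w1c.png

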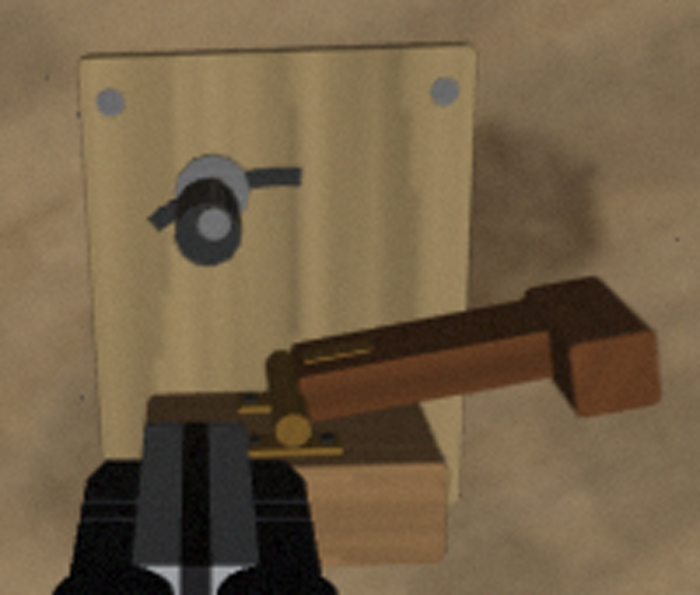

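```bash
cat > fit.py <<'E'
from h import *
from scipy.optimize import least_squares
p=dict(world_from_camera=np.load('w1T.npy'),fx=334.0312,fy=334.0312,cx=255.3737,cy=193.4204)
def px(a): return np.array(a)/3.5+np.array([200,120])
S=[((82,58),(-102,-62,12)),((475,45),(-102,62,12)),((443,462),(10,45,70)),((443,560),(44,45,70))]
L=[((570,350),(-12,80,70)),((655,330),(-12,105,70)),((660,400),(12,105,70)),((580,415),(12,80,70))]
def tf(x,a,P):
    c,s=np.cos(a),np.sin(a); return np.array([x[0]+c*P[0]-s*P[1],x[1]+s*P[0]+c*P[1],P[2]])
def res(x):
    r=[]
    for u,P in S: r+=list(np.array(proj(p,tf(x,x[2],np.array(P)/1e3)))-px(u))
    for u,P in L: r+=list(np.array(proj(p,tf(x,x[2]+x[3],np.array(P)/1e3)))-px(u))
    return r
if __name__=='__main__':
    f=least_squares(res,[.56,.09,-.2,.3]); x=f.x
    print(np.round(x,4)); print(np.round(f.fun,1))
    pin=proj(p,[x[0],x[1],.05]); print('hinge px crop',(np.array(pin)-[200,120])*3.5)
    b0=ray(p,*px((208,245)),.047); b1=ray(p,*px((208,195)),.012)
    for b in (ray(p,*px((207,228)),.047),ray(p,*px((212,187)),.012)):
        c,s=np.cos(x[2]),np.sin(x[2]); d=b[:2]-x[:2]; l=np.array([c*d[0]+s*d[1],-s*d[0]+c*d[1]]); print('bolt',b,'stand frame',l,'r',np.hypot(*l),'angle from folded',np.degrees(np.arctan2(-l[0],l[1])))
    for nm,P in [('post_push',(.012,.0925,.05))]: print(nm,tf(x,x[2]+x[3],np.array(P)))
E
python3 fit.py
```

```text
[ 0.5771  0.0741 -0.2003  0.1796]
[-2.1 -1.   1.1 -0.4  1.4  0.3  0.1  1.6 -1.  -1.8  0.4 -1.   1.1  1.2
 -1.2  1.6]
hinge px crop [286.59621437 405.46014926]
bolt [0.51802623 0.06286158 0.047     ] stand frame [-0.05564332 -0.0227369 ] r 0.060109443991060295 angle from folded 112.22584380001912
bolt [0.5151882  0.06547719 0.012     ] stand frame [-0.05894512 -0.02073841] r 0.062486868620494164 angle from folded 109.3831860716431
post_push [0.59100133 0.1663007  0.05      ]
```

>>> {"fn": "apply_moves", "kwargs": {
  "rows": [
    {"delta_pos": [0.4, 0.35, 0], "turn": 0.52},
    {"delta_pos": [0.4, 0.35, 0], "turn": 0.52},
    {"delta_pos": [0.4, 0.35, 0], "turn": 0.52},
    {"delta_pos": [0.4, 0.35, 0], "turn": 0.52},
    {"delta_pos": [0, 0, -0.6], "turn": 0},
    {"delta_pos": [0, 0, -0.6], "turn": 0},
    {"delta_pos": [0, 0, -0.6], "turn": 0},
    {"delta_pos": [0, 0, 0], "turn": 0},
    {"delta_pos": [0, 0, 0], "turn": 0}
  ]
}}

```text
time: 4.42
position: [0.6181, 0.1711, 0.2715]
tcp_rot: [0.022, 3.14, 0.001]
contact_force: [0.5, -0.1, 0.1]
gripper_width: -0.0001
finger_force: 0.0
```

Run:
```python
from h import *
s=monitor.read_state(); print({k:np.round(s[k],3).tolist() for k in ['position','tcp_rot','contact_force','q']})
p=eyes.read_camera('scene'); im=cv2.cvtColor(p['color'],cv2.COLOR_RGB2BGR)[130:260,190:340]; cv2.imwrite('pics/s2.png',cv2.resize(im,None,fx=4,fy=4,interpolation=cv2.INTER_CUBIC))
```

```text
{'position': [0.618, 0.171, 0.272], 'tcp_rot': [0.022, 3.14, 0.001], 'contact_force': [0.546, -0.12, 0.149], 'q': [-0.248, 0.973, -0.162, 1.356, 0.183, 0.825, 1.093]}
```

View pics/s2.png

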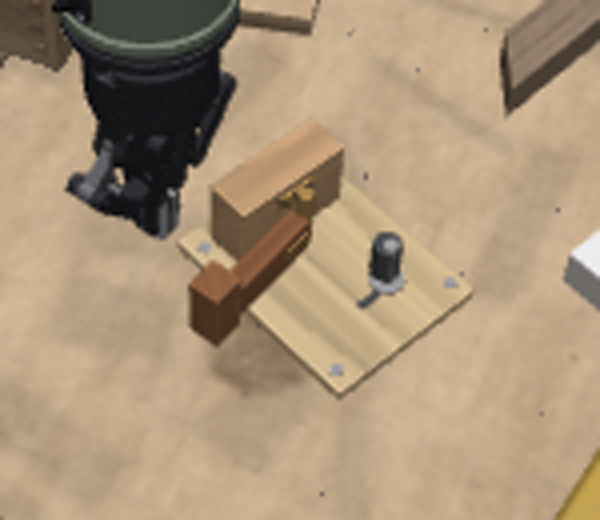

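The scene view shows the fingers hanging behind the post, clear of the rail. The leg is still folded and the bolt is upright on the base. I'll compute the arc.

```bash
cat > arc.py <<'E'
from h import *
import sys
x=np.array([.5771,.0741]); th=-.2003
def P(psi,ox=.023,oy=.0925):
    a=th+psi; c,s=np.cos(a),np.sin(a); return x+np.array([c*ox-s*oy,s*ox+c*oy])
if __name__=='__main__':
    print('to start',(P(.18,.041)-[.618,.1711])/.075)
    prev=P(.18,.041)
    for psi in np.arange(.18,1.5,.1):
        q=P(psi); print(round(psi,2),np.round(q,4),np.round((q-prev)/.075,3)); prev=q
E
python3 arc.py
```

```text
to start [ 0.02625565 -0.07135068]
0.18 [0.602  0.1661] [-0.24   0.005]
0.28 [0.5927 0.1681] [-0.124  0.027]
0.38 [0.5832 0.1692] [-0.126  0.014]
0.48 [0.5737 0.1694] [-0.127  0.002]
0.58 [0.5642 0.1685] [-0.127 -0.011]
0.68 [0.5548 0.1668] [-0.125 -0.023]
0.78 [0.5457 0.1641] [-0.122 -0.036]
0.88 [0.5368 0.1605] [-0.118 -0.048]
0.98 [0.5284 0.156 ] [-0.112 -0.059]
1.08 [0.5205 0.1508] [-0.106 -0.07 ]
1.18 [0.5131 0.1447] [-0.098 -0.08 ]
1.28 [0.5064 0.138 ] [-0.09 -0.09]
1.38 [0.5004 0.1306] [-0.08  -0.098]
1.48 [0.4951 0.1227] [-0.07  -0.106]
```

>>> {"fn": "apply_moves", "kwargs": {
  "rows": [
    {"delta_pos": [0.0, -0.07, -0.39], "turn": 0},
    {"delta_pos": [0, 0, -0.39], "turn": 0},
    {"delta_pos": [0, 0, 0], "turn": 0},
    {"delta_pos": [-0.12, 0, 0], "turn": 0},
    {"delta_pos": [-0.12, 0, 0], "turn": 0},
    {"delta_pos": [-0.124, 0.027, 0], "turn": 1},
    {"delta_pos": [-0.126, 0.014, 0], "turn": 1},
    {"delta_pos": [-0.127, 0.002, 0], "turn": 1},
    {"delta_pos": [0, 0, 0], "turn": 0}
  ]
}}

```text
time: 5.6
position: [0.5711, 0.169, 0.2122]
tcp_rot: [-0.448, 3.109, 0.0]
contact_force: [0.2, -0.9, 0.1]
gripper_width: -0.0002
finger_force: 0.0
```

Run:
```python
from h import *
s=monitor.read_state(); print({k:np.round(s[k],4).tolist() for k in ['position','tcp_rot','contact_force','ft_torque']})
```

```text
{'position': [0.5711, 0.169, 0.2122], 'tcp_rot': [-0.4478, 3.1088, 0.0002], 'contact_force': [0.2003, -0.9369, 0.0658], 'ft_torque': [-0.0359, -0.0396, -0.0137]}
```

>>> {"fn": "apply_moves", "kwargs": {
  "rows": [
    {"delta_pos": [-0.127, -0.011, 0], "turn": 1},
    {"delta_pos": [-0.125, -0.023, 0], "turn": 1},
    {"delta_pos": [-0.122, -0.036, 0], "turn": 1},
    {"delta_pos": [-0.118, -0.048, 0], "turn": 1},
    {"delta_pos": [-0.112, -0.059, 0], "turn": 1}
  ]
}}

```text
time: 6.22
position: [0.5263, 0.1558, 0.2118]
tcp_rot: [-1.203, 2.9, -0.0]
contact_force: [2.2, 0.1, 0.0]
gripper_width: 0.0002
finger_force: 1.2
```

Run:
```python
from h import *
s=monitor.read_state(); print({k:np.round(s[k],4).tolist() for k in ['position','tcp_rot','contact_force','ft_torque']})
p=eyes.read_camera('scene'); im=cv2.cvtColor(p['color'],cv2.COLOR_RGB2BGR)[130:260,190:340]; im=cv2.resize(im,None,fx=2.6,fy=4,interpolation=cv2.INTER_CUBIC)
p=eyes.read_camera('wrist'); im2=cv2.resize(cv2.cvtColor(p['color'],cv2.COLOR_RGB2BGR),None,fx=.78,fy=520/384); cv2.imwrite('pics/s3.png',np.hstack([im,im2]))
```

```text
{'position': [0.5263, 0.1558, 0.2118], 'tcp_rot': [-1.2035, 2.9002, -0.0001], 'contact_force': [2.2054, 0.0971, 0.0123], 'ft_torque': [0.1023, -0.5481, -0.0357]}
```

View pics/s3.png

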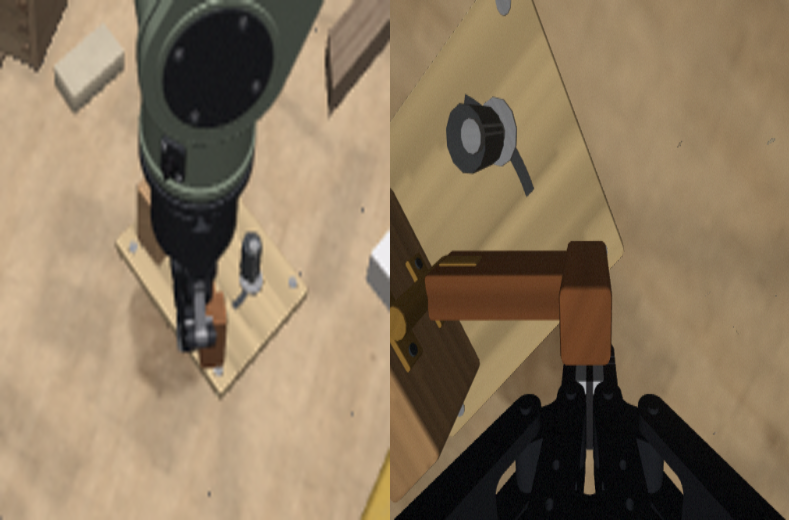

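The scene and wrist views show the closed fingers flush behind the post, with the leg about 0.98 rad out. The bolt head is at composite (471,136), well ahead. I'll estimate the contact angle from that close view.

Run:
```python
from h import *
from arc import P,x,th
p=eyes.read_camera('wrist'); save(p,'w3')
g=cv2.cvtColor(p['color'],cv2.COLOR_RGB2GRAY)
for nm,(u,v) in {'ring':((446+27-390)/.78,137/1.354),'socket':((470-390)/.78,136/1.354)}.items():
    b=ray(p,u,v,.047)[:2]-x; print(nm,b+x,np.hypot(*b), np.arctan2(b[1],b[0])-np.pi/2-th, 'contact',np.arctan2(b[1],b[0])-np.pi/2-th-np.arcsin(.018/np.hypot(*b)))
prev=P(.98)
for psi in [1.08,1.18,1.28,1.33,1.38,1.43,1.46,1.49,1.52,1.55,1.58,1.61,1.64,1.67,1.70,1.73]:
    q=P(psi); print(psi,np.round(q,4),np.round((q-prev)/.075,3)); prev=q
```

```text
ring [0.51627372 0.0645997 ] 0.061563726752397116 -4.357153340262906 contact -4.653867946177829
socket [0.51710208 0.06338296] 0.06094756191435012 -4.335329690812676 contact -4.635136720881973
1.08 [0.5205 0.1508] [-0.106 -0.07 ]
1.18 [0.5131 0.1447] [-0.098 -0.08 ]
1.28 [0.5064 0.138 ] [-0.09 -0.09]
1.33 [0.5033 0.1344] [-0.041 -0.048]
1.38 [0.5004 0.1306] [-0.039 -0.05 ]
1.43 [0.4976 0.1267] [-0.036 -0.052]
1.46 [0.4961 0.1243] [-0.021 -0.032]
1.49 [0.4946 0.1219] [-0.02  -0.033]
1.52 [0.4932 0.1194] [-0.019 -0.033]
1.55 [0.4919 0.1168] [-0.018 -0.034]
1.58 [0.4907 0.1143] [-0.017 -0.034]
1.61 [0.4895 0.1116] [-0.016 -0.035]
1.64 [0.4884 0.109 ] [-0.014 -0.035]
1.67 [0.4874 0.1063] [-0.013 -0.036]
1.7 [0.4865 0.1036] [-0.012 -0.036]
1.73 [0.4856 0.1009] [-0.011 -0.036]
```

>>> {"fn": "apply_moves", "kwargs": {
  "rows": [
    {"delta_pos": [-0.106, -0.07, 0], "turn": 1},
    {"delta_pos": [-0.098, -0.08, 0], "turn": 1},
    {"delta_pos": [0, 0, 0], "turn": 0}
  ]
}}

```text
time: 6.75
position: [0.5111, 0.1443, 0.2113]
tcp_rot: [1.482, -2.77, 0.001]
contact_force: [1.0, -0.1, -0.1]
gripper_width: -0.0003
finger_force: 0.0
```

>>> {"fn": "apply_moves", "kwargs": {
  "rows": [
    {"delta_pos": [-0.09, -0.09, 0], "turn": 1},
    {"delta_pos": [-0.041, -0.048, 0], "turn": 0.5},
    {"delta_pos": [-0.039, -0.05, 0], "turn": 0.5},
    {"delta_pos": [-0.036, -0.052, 0], "turn": 0.5},
    {"delta_pos": [-0.021, -0.032, 0], "turn": 0.3}
  ]
}}

```text
time: 7.38
position: [0.4938, 0.1238, 0.2112]
tcp_rot: [-1.86, 2.531, -0.0]
contact_force: [1.7, 2.6, 1.6]
gripper_width: 0.0001
finger_force: 1.1
```

>>> {"fn": "apply_moves", "kwargs": {
  "rows": [
    {"delta_pos": [-0.02, -0.033, 0], "turn": 0.3}
  ]
}}

```text
time: 7.5
position: [0.4923, 0.1214, 0.2112]
tcp_rot: [-1.898, 2.503, -0.0]
contact_force: [1.7, 2.5, 1.4]
gripper_width: 0.0
finger_force: 1.1
```

>>> {"fn": "apply_moves", "kwargs": {
  "rows": [
    {"delta_pos": [-0.019, -0.033, 0], "turn": 0.3}
  ]
}}

```text
time: 7.62
position: [0.4909, 0.1189, 0.2112]
tcp_rot: [-1.936, 2.474, -0.0]
contact_force: [1.6, 1.2, 0.7]
gripper_width: 0.0002
finger_force: 1.1
```

>>> {"fn": "apply_moves", "kwargs": {
  "rows": [
    {"delta_pos": [-0.018, -0.034, 0], "turn": 0.3}
  ]
}}

```text
time: 7.75
position: [0.4895, 0.1163, 0.2112]
tcp_rot: [-1.973, 2.445, -0.0]
contact_force: [2.0, 1.8, 1.0]
gripper_width: -0.0003
finger_force: 1.1
```

>>> {"fn": "apply_moves", "kwargs": {
  "rows": [
    {"delta_pos": [-0.017, -0.034, 0], "turn": 0.3}
  ]
}}

```text
time: 7.88
position: [0.4882, 0.1137, 0.2111]
tcp_rot: [-2.009, 2.415, -0.0]
contact_force: [1.9, 1.4, 0.7]
gripper_width: -0.0001
finger_force: 1.1
```

>>> {"fn": "apply_moves", "kwargs": {
  "rows": [
    {"delta_pos": [-0.008, -0.017, 0], "turn": 0.15}
  ]
}}

```text
time: 8.0
position: [0.4876, 0.1124, 0.2112]
tcp_rot: [-2.027, 2.4, -0.0]
contact_force: [2.2, 2.1, -0.8]
gripper_width: 0.0001
finger_force: 1.0
```

>>> {"fn": "apply_moves", "kwargs": {
  "rows": [
    {"delta_pos": [-0.008, -0.017, 0], "turn": 0.15}
  ]
}}

```text
time: 8.12
position: [0.4871, 0.1113, 0.2112]
tcp_rot: [-2.044, 2.385, -0.0]
contact_force: [1.3, 2.4, 1.0]
gripper_width: -0.0001
finger_force: 1.0
```

>>> {"fn": "apply_moves", "kwargs": {
  "rows": [
    {"delta_pos": [-0.007, -0.017, 0], "turn": 0.15}
  ]
}}

```text
time: 8.25
position: [0.4865, 0.11, 0.2111]
tcp_rot: [2.062, -2.37, 0.0]
contact_force: [0.9, 2.3, -0.6]
gripper_width: 0.0002
finger_force: 1.0
```

>>> {"fn": "apply_moves", "kwargs": {
  "rows": [
    {"delta_pos": [-0.005, -0.012, 0], "turn": 0.1}
  ]
}}

```text
time: 8.38
position: [0.4861, 0.1091, 0.2112]
tcp_rot: [-2.074, 2.36, -0.0]
contact_force: [2.2, 1.8, -0.9]
gripper_width: -0.0
finger_force: 1.0
```

>>> {"fn": "apply_moves", "kwargs": {
  "rows": [
    {"delta_pos": [-0.005, -0.014, 0], "turn": 0.12}
  ]
}}

```text
time: 8.5
position: [0.4858, 0.1081, 0.2112]
tcp_rot: [-2.088, 2.347, -0.0]
contact_force: [1.5, 1.8, -0.3]
gripper_width: -0.0001
finger_force: 1.1
```

>>> {"fn": "apply_moves", "kwargs": {
  "rows": [
    {"delta_pos": [-0.005, -0.014, 0], "turn": 0.12}
  ]
}}

```text
time: 8.62
position: [0.4853, 0.107, 0.2111]
tcp_rot: [2.102, -2.335, -0.0]
contact_force: [1.4, 2.5, 0.7]
gripper_width: 0.0001
finger_force: 1.1
```

>>> {"fn": "apply_moves", "kwargs": {
  "rows": [
    {"delta_pos": [-0.005, -0.014, 0], "turn": 0.12}
  ]
}}

```text
time: 8.75
position: [0.485, 0.106, 0.2111]
tcp_rot: [2.116, -2.322, -0.0]
contact_force: [0.2, 1.7, 0.5]
gripper_width: -0.0001
finger_force: 1.1
```

>>> {"fn": "apply_moves", "kwargs": {
  "rows": [
    {"delta_pos": [-0.004, -0.014, 0], "turn": 0.12}
  ]
}}

```text
time: 8.88
position: [0.4847, 0.1051, 0.2112]
tcp_rot: [-2.13, 2.309, 0.001]
contact_force: [0.8, 7.5, -1.2]
gripper_width: -0.0
finger_force: 3.3
```

>>> {"fn": "apply_moves", "kwargs": {
  "rows": [
    {"delta_pos": [-0.004, -0.014, 0], "turn": 0.12}
  ]
}}

```text
time: 9.0
position: [0.4844, 0.1047, 0.2112]
tcp_rot: [-2.143, 2.294, 0.002]
contact_force: [-0.4, 10.6, -2.2]
gripper_width: 0.0001
finger_force: 5.4
```

>>> {"fn": "apply_moves", "kwargs": {
  "rows": [
    {"delta_pos": [-0.004, -0.014, 0], "turn": 0.12}
  ]
}}

```text
time: 9.12
position: [0.4842, 0.1042, 0.2113]
tcp_rot: [-2.157, 2.28, 0.003]
contact_force: [0.6, 14.3, -2.8]
gripper_width: 0.0
finger_force: 7.1
```

Run:
```python
from h import *
p=eyes.read_camera('wrist'); save(p,'w4'); s=monitor.read_state(); print(s['contact_force'],s['position'])
```

```text
[ 0.03173407 13.09961544 -2.41435664] [0.48413662 0.1041565  0.21126785]
```

View pics/w4.png

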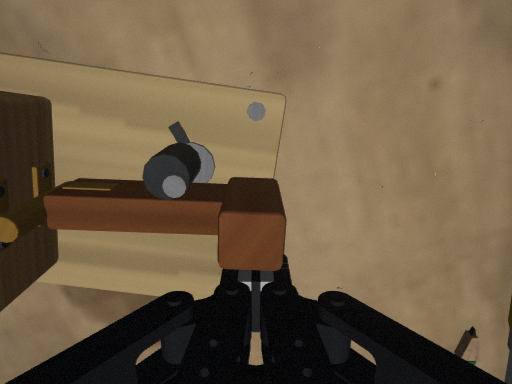

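The leg is against the bolt head at (170,178), with contact felt at about 13 N. I'll ease to about 11 N and hold.

>>> {"fn": "apply_moves", "kwargs": {
  "rows": [
    {"delta_pos": [0.002, 0.007, 0], "turn": 0},
    {"delta_pos": [0, 0, 0], "turn": 0}
  ]
}}

```text
time: 9.43
position: [0.4842, 0.1044, 0.2112]
tcp_rot: [-2.157, 2.282, 0.002]
contact_force: [-0.6, 9.0, -0.7]
gripper_width: 0.0
finger_force: 4.9
```

>>> {"fn": "apply_moves", "kwargs": {
  "rows": [
    {"delta_pos": [0, 0, 0], "turn": 0},
    {"delta_pos": [0, 0, 0], "turn": 0},
    {"delta_pos": [0, 0, 0], "turn": 0},
    {"delta_pos": [0, 0, 0], "turn": 0}
  ]
}}

```text
time: 9.93
position: [0.4842, 0.1044, 0.2112]
tcp_rot: [-2.157, 2.281, 0.002]
contact_force: [-0.8, 10.3, -0.9]
gripper_width: 0.0
finger_force: 4.9
```

>>> {"fn": "apply_moves", "kwargs": {
  "rows": [
    {"delta_pos": [-0.001, -0.004, 0], "turn": 0},
    {"delta_pos": [0, 0, 0], "turn": 0},
    {"delta_pos": [0, 0, 0], "turn": 0},
    {"delta_pos": [0, 0, 0], "turn": 0},
    {"delta_pos": [0, 0, 0], "turn": 0},
    {"delta_pos": [0, 0, 0], "turn": 0}
  ]
}}

```text
time: 10.68
position: [0.4842, 0.1043, 0.2112]
tcp_rot: [-2.157, 2.281, 0.003]
contact_force: [-0.3, 11.6, -1.4]
gripper_width: -0.0001
finger_force: 5.6
```

Run:
```python
from h import *
from arc import P,x,th
s=monitor.read_state(); r=s['tcp_rot']; a=2*np.arctan2(r[1],r[0]); print(s['contact_force'],s['position'],'toolx ang',a%np.pi,'leg ang if flush',a%np.pi-th)
# geometric leg angle from position: contact radial
d=np.array(s['position'][:2])-x; print(np.hypot(*d),np.arctan2(d[1],d[0])-th-np.arctan2(.0925,.023))
```

```text
[-0.32176224 11.58687316 -1.43487756] [0.48419177 0.10428512 0.2112355 ] toolx ang 1.514779964051276 leg ang if flush 1.715079964051276
0.09768869475856509 1.700668711991191
```

>>> {"fn": "apply_moves", "kwargs": {
  "rows": [
    {"delta_pos": [0.01, 0.13, 0], "turn": 0},
    {"delta_pos": [0.01, 0.2, 0], "turn": 0},
    {"delta_pos": [0, 0, 0.6], "turn": 0},
    {"delta_pos": [0, 0, 0.7], "turn": 0},
    {"delta_pos": [0, 0, 0.7], "turn": 0},
    {"delta_pos": [0, 0, 0.6], "turn": 0},
    {"delta_pos": [0.12, -0.8, 0], "turn": 0},
    {"delta_pos": [0.12, -0.8, 0], "turn": 0},
    {"delta_pos": [0.12, -0.8, 0], "turn": 0},
    {"delta_pos": [0.12, -0.8, 0], "turn": 0},
    {"delta_pos": [0.12, -0.8, 0], "turn": 0},
    {"delta_pos": [0, 0, 0], "turn": 0}
  ]
}}

```text
time: 12.18
position: [0.5307, -0.1759, 0.4053]
tcp_rot: [2.147, -2.292, -0.001]
contact_force: [-0.3, 1.1, -0.5]
gripper_width: 0.0001
finger_force: 0.0
```

Run:
```python
from h import *
s=monitor.read_state(); print({k:np.round(s[k],4).tolist() for k in ['position','tcp_rot','contact_force','q']})
p=eyes.read_camera('wrist'); save(p,'w5'); np.save('w5T.npy',p['world_from_camera'])
print([(np.round(d['at'],4).tolist(),d['conf']) for d in eyes.look_for(p,'offcut_center')])
cv2.imwrite('pics/w5b.png',cv2.resize(cv2.imread('pics/w5.png'),None,fx=1.56,fy=1.56,interpolation=cv2.INTER_CUBIC))
```

```text
{'position': [0.5307, -0.1759, 0.4053], 'tcp_rot': [2.1467, -2.2919, -0.0009], 'contact_force': [-0.3392, 1.1305, -0.53], 'q': [0.633, 0.7642, -0.7535, 1.5307, 0.5684, 1.077, 2.8192]}
[([0.5387, -0.2027, 0.0331], 0.82), ([0.3997, -0.0765, 0.034], 0.8)]
```

View pics/w5b.png

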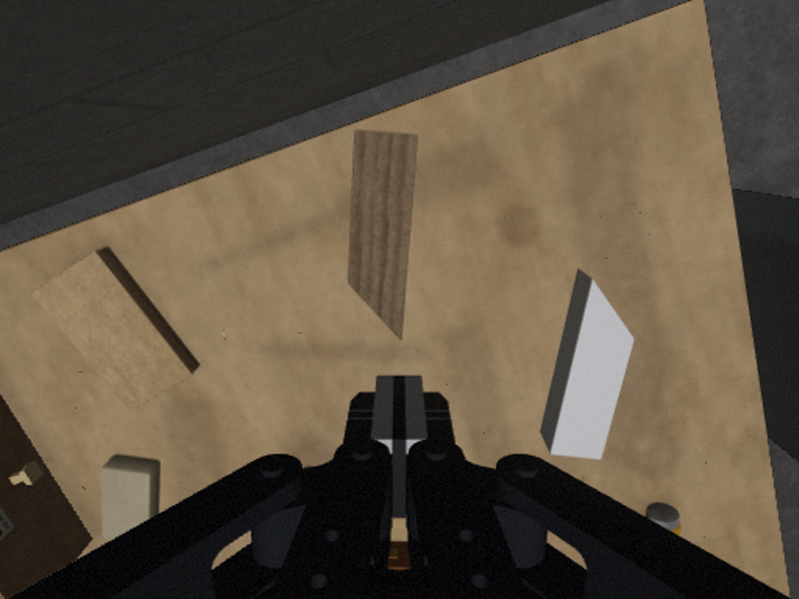

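The picture shows the oak offcut with its flat end at (354,129)-(418,134) and its mitre from (348,283) to the tip at (402,339), pointing at the stand. Joint 7 is at 2.82, close to its limit of 2.83, so all further turning will be clockwise.

Run:
```python
from h import *
p=dict(world_from_camera=np.load('w5T.npy'),fx=334.0312,fy=334.0312,cx=255.3737,cy=193.4204)
C=[ray(p,u/1.5625,v/1.5625,.032)[:2] for u,v in [(354,129),(418,134),(402,339),(348,283)]]
A,B,Tp,Sh=C; print(np.round(C,4)); print('width',np.hypot(*(A-B)),'long',np.hypot(*(Tp-B)),'short',np.hypot(*(Sh-A)))
d=(Tp-B)/np.hypot(*(Tp-B)); n=np.array([-d[1],d[0]]); n*=np.sign(n@(A-B))
print('dir ang',np.arctan2(d[1],d[0]),'dirs short side',np.arctan2(*(Sh-A)[::-1]))
cen=(A+B)/2+d*.0695; print('centre',cen, 'alt from tip', Tp-d*.0695+n*.02)
T=p['world_from_camera']; print(np.round(T,3).tolist())
s=monitor.read_state(); r=s['tcp_rot']; print('toolx',(2*np.arctan2(r[1],r[0]))%np.pi)
```

```text
[[ 0.5537 -0.2585]
 [ 0.5141 -0.253 ]
 [ 0.5328 -0.1166]
 [ 0.5668 -0.1598]]
width 0.03997480806768005 long 0.13763776186353585 short 0.09960986618493002
dir ang 1.4347348076471311 dirs short side 1.4386094490144166
centre [ 0.54335427 -0.18687246] alt from tip [ 0.54319093 -0.18815919]
[[-0.998, 0.062, 0.019, 0.526], [0.065, 0.951, 0.302, -0.252], [0.001, 0.302, -0.953, 0.374], [0.0, 0.0, 0.0, 1.0]]
toolx 1.5134262416797792
```

>>> {"fn": "apply_moves", "kwargs": {
  "rows": [
    {"delta_pos": [0, 0, 0], "turn": -1},
    {"delta_pos": [0, 0, 0], "turn": -1},
    {"delta_pos": [0, 0, 0], "turn": -1},
    {"delta_pos": [0, 0, 0], "turn": -1},
    {"delta_pos": [0, 0, 0], "turn": -1},
    {"delta_pos": [0, 0, 0], "turn": -1},
    {"delta_pos": [0, 0, 0], "turn": -1},
    {"delta_pos": [0, 0, 0], "turn": -1},
    {"delta_pos": [0, 0, 0], "turn": -1},
    {"delta_pos": [0, 0, 0], "turn": -1},
    {"delta_pos": [0, 0, 0], "turn": -1},
    {"delta_pos": [0, 0, 0], "turn": -1}
  ],
  "gripper": -1
}}

```text
time: 13.78
position: [0.531, -0.1703, 0.4064]
tcp_rot: [-0.489, 3.103, 0.001]
contact_force: [-0.5, 0.7, 0.5]
gripper_width: 0.085
finger_force: 0.0
```

>>> {"fn": "apply_moves", "kwargs": {
  "rows": [
    {"delta_pos": [0.03, -0.06, 0], "turn": -1},
    {"delta_pos": [0.03, -0.06, 0], "turn": -1},
    {"delta_pos": [0.03, -0.06, 0], "turn": -1},
    {"delta_pos": [0.03, -0.06, 0], "turn": -1},
    {"delta_pos": [0.03, -0.03, 0], "turn": -1},
    {"delta_pos": [0, 0, -0.2], "turn": -1},
    {"delta_pos": [0, 0, -0.2], "turn": -1},
    {"delta_pos": [0, 0, -0.2], "turn": -1},
    {"delta_pos": [0, 0, -0.2], "turn": -1},
    {"delta_pos": [0, 0, -0.2], "turn": -1},
    {"delta_pos": [0, 0, -0.2], "turn": -1},
    {"delta_pos": [0, 0, -0.2], "turn": -1}
  ]
}}

```text
time: 15.28
position: [0.5423, -0.1905, 0.301]
tcp_rot: [-1.349, -2.837, -0.001]
contact_force: [1.7, 0.4, 0.5]
gripper_width: 0.0855
finger_force: 0.0
```

>>> {"fn": "apply_moves", "kwargs": {
  "rows": [
    {"delta_pos": [0, 0, 0], "turn": -1},
    {"delta_pos": [0, 0, 0], "turn": -1},
    {"delta_pos": [0, 0, 0], "turn": -1},
    {"delta_pos": [0, 0, 0], "turn": -1},
    {"delta_pos": [0, 0, 0], "turn": -1},
    {"delta_pos": [0, 0, 0], "turn": -1},
    {"delta_pos": [0, 0, 0], "turn": -1},
    {"delta_pos": [0, 0, 0], "turn": -1},
    {"delta_pos": [0, 0, 0], "turn": 0}
  ]
}}

```text
time: 16.4
position: [0.5424, -0.1907, 0.3013]
tcp_rot: [-2.343, -2.092, -0.001]
contact_force: [-0.2, -0.6, 1.3]
gripper_width: 0.085
finger_force: 0.0
```

Run:
```python
from h import *
s=monitor.read_state(); print({k:np.round(s[k],4).tolist() for k in ['position','tcp_rot','contact_force','q']})
r=s['tcp_rot']; a=2*np.arctan2(r[1],r[0])%np.pi; print('toolx',a,'turn',(1.4367-a)/.1,'d',(np.array([.5421,-.1964])-s['position'][:2])/.075,(.177-s['position'][2])/.075)
p=eyes.read_camera('wrist'); save(p,'w6'); np.save('w6T.npy',p['world_from_camera'])
```

```text
{'position': [0.5424, -0.1907, 0.3013], 'tcp_rot': [-2.3432, -2.0919, -0.0005], 'contact_force': [-0.2216, -0.6111, 1.3168], 'q': [0.1935, 0.852, 0.1781, 1.6088, -0.2094, 0.6998, 0.3595]}
toolx 1.457607086754849 turn -0.2090708675484887 d [-0.00338424 -0.07553535] -1.657451410714573
```

View pics/w6.png

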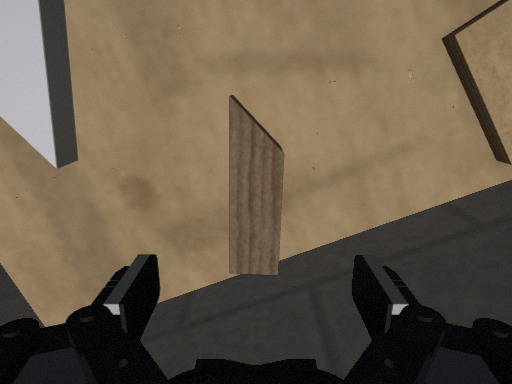

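The offcut lies centred between the open fingers, at columns 230–284, with its mitre tip at (230,97). I'll descend and grip.

>>> {"fn": "apply_moves", "kwargs": {
  "rows": [
    {"delta_pos": [0, -0.075, 0], "turn": -0.2},
    {"delta_pos": [0, 0, -0.5], "turn": 0},
    {"delta_pos": [0, 0, -0.5], "turn": 0},
    {"delta_pos": [0, 0, -0.4], "turn": 0},
    {"delta_pos": [0, 0, -0.25], "turn": 0},
    {"delta_pos": [0, 0, 0], "turn": 0}
  ]
}}

```text
time: 17.2
position: [0.5418, -0.1981, 0.1768]
tcp_rot: [-2.366, -2.065, 0.001]
contact_force: [-0.1, 0.3, 1.1]
gripper_width: 0.0855
finger_force: 0.0
```

>>> {"fn": "apply_moves", "kwargs": {
  "rows": [
    {"delta_pos": [0, 0, 0], "turn": 0},
    {"delta_pos": [0, 0, 0], "turn": 0},
    {"delta_pos": [0, 0, 0], "turn": 0},
    {"delta_pos": [0, 0, 0], "turn": 0},
    {"delta_pos": [0, 0, 0], "turn": 0},
    {"delta_pos": [0, 0, 0], "turn": 0}
  ],
  "gripper": 1
}}

```text
time: 17.95
position: [0.5422, -0.1981, 0.1784]
tcp_rot: [2.366, 2.065, 0.001]
contact_force: [-0.9, 0.3, 11.3]
gripper_width: 0.0393
finger_force: 61.6
```

>>> {"fn": "apply_moves", "kwargs": {
  "rows": [
    {"delta_pos": [0, 0, 0.3], "turn": 0},
    {"delta_pos": [0, 0, 0.6], "turn": 0},
    {"delta_pos": [0, 0, 0.6], "turn": 0},
    {"delta_pos": [0, 0, 0.6], "turn": 0},
    {"delta_pos": [0, 0, 0], "turn": 0}
  ]
}}

```text
time: 18.58
position: [0.5422, -0.1982, 0.338]
tcp_rot: [2.364, 2.063, 0.004]
contact_force: [-0.1, 0.4, -3.2]
gripper_width: 0.0391
finger_force: 61.1
```

```bash
cat > fit2.py <<'E'
from h import *
from fit import tf,S,L,px
from scipy.optimize import least_squares
from scipy.spatial.transform import Rotation as R
K=dict(fx=334.0312,fy=334.0312,cx=255.3737,cy=193.4204)
def M(pos,rv): T=np.eye(4); T[:3,:3]=R.from_rotvec(rv).as_matrix(); T[:3,3]=pos; return T
X=[np.linalg.inv(M([.5307,-.1759,.4053],[2.1467,-2.2919,-.0009]))@np.load('w5T.npy'), np.linalg.inv(M([.5424,-.1907,.3013],[-2.3432,-2.0919,-.0005]))@np.load('w6T.npy')]
print(np.round(X[0]-X[1],4)[:3,3])
p1=dict(world_from_camera=np.load('w1T.npy'),**K); p4=dict(world_from_camera=M([.48414,.10416,.21127],[-2.157,2.281,.003])@X[0],**K)
def sub(f,pts):
    g=cv2.cvtColor(cv2.imread(f),cv2.COLOR_BGR2GRAY); a=np.array(pts,np.float32).reshape(-1,1,2)
    return cv2.cornerSubPix(g,a.copy(),(4,4),(-1,-1),(3,50,.01)).reshape(-1,2)
u1=sub('pics/w1.png',[px(u) for u,_ in S+L]); 
u4=sub('pics/w4.png',[(220,223),(281,223),(284,268),(218,268),(285,97)])
print('subpix shift',np.round(u1-[px(u) for u,_ in S+L],1).tolist(),np.round(u4,1).tolist())
L4=[(-12,80,70),(-12,105,70),(12,105,70),(12,80,70)]
def res(x):
    r=[]
    for u,(_,P) in zip(u1[:4],S): r.append(np.array(proj(p1,tf(x,x[2],np.array(P)/1e3)))-u)
    for u,(_,P) in zip(u1[4:],L): r.append(np.array(proj(p1,tf(x,x[2]+x[3],np.array(P)/1e3)))-u)
    for u,P in zip(u4,L4): r.append((np.array(proj(p4,tf(x,x[2]+x[4],np.array(P)/1e3)))-u)*.7)
    r.append((np.array(proj(p4,tf(x,x[2],np.array((-102,-62,12))/1e3)))-u4[4])*.7)
    return np.ravel(r)
f=least_squares(res,[.577,.074,-.2,.18,1.7],loss='soft_l1'); x=f.x; print(np.round(x,4)); print(np.round(res(x),1))
d=x[2]+x[4]; print('leg dir',d+np.pi/2,'leg_middle',tf(x,d,np.array([0,.042,.07])))
s=monitor.read_state(); print(s['position'],s['tcp_rot'],s['q'],s['contact_force'],s['gripper_width'])
E
python3 fit2.py
```

```text
[-0.0025 -0.0012 -0.    ]
subpix shift [[-0.5, -0.1], [-1.6, -0.2], [0.9, -0.2], [1.0, -2.6], [-1.9, 0.8], [-0.7, -0.2], [-0.2, -0.3], [-0.4, 0.3]] [[220.0, 223.0], [281.0, 223.0], [284.0, 268.0], [218.0, 268.0], [285.29998779296875, 97.80000305175781]]
[ 0.577   0.0741 -0.1964  0.1798  1.6564]
[-1.9 -0.7  2.3 -0.5  0.6  0.3 -0.7  4.   0.8 -2.9  1.  -1.3  1.3  0.9
 -0.8  0.9 -1.3 -4.6  5.4 -2.1 -0.5  7.8 -0.8  5.5  2.3 -1.5]
leg dir 3.030766210019623 leg_middle [0.53526101 0.07874475 0.07      ]
[ 0.54224578 -0.19816219  0.3380146 ] [2.36397216 2.06263353 0.00396215] [ 0.19438646  0.80363569  0.20174887  1.56813715 -0.20550329  0.78568703
  0.34504476] [-0.1057718   0.41748394 -3.1893901 ] 0.0391067080876666
```

```bash
cat > fit3.py <<'E'
from h import *
from fit import tf
from scipy.optimize import minimize
import sys
def box(x0,x1,y0,y1,z0,z1): return [(a,b,c) for a in(x0,x1) for b in(y0,y1) for c in(z0,z1)]
B=[box(-8,8,0,80,18,48),box(-12,12,80,105,18,70)]
def sil(p,x,a):
    m=np.zeros((384*4,512*4),np.uint8)
    for b in B:
        q=np.array([proj(p,tf(x,a,np.array(P)/1e3)) for P in b]); cv2.fillConvexPoly(m,cv2.convexHull(np.round(q*4+1.5).astype(np.int32)),1)
    return cv2.resize(m.astype(np.float32),(512,384),interpolation=cv2.INTER_AREA)
def fitcam(p,name='leg'):
    ms=eyes.masks_of(p,name)
    for d in ms[:2]:
        m=d['pixels'].astype(np.float32); v,u=np.nonzero(m); print('mask',d['conf'],m.sum(),u.mean().round(1),v.mean().round(1))
        if m.sum()<50: continue
        c=lambda z:-np.minimum(sil(p,z[:2]*.01+[.577,.0741],z[2]*.1+1.5),m).sum()/np.maximum(sil(p,z[:2]*.01+[.577,.0741],z[2]*.1+1.5),m).sum()
        best=min((minimize(c,[0,0,k],method='Nelder-Mead',options=dict(initial_simplex=[[0,0,k],[.5,0,k],[0,.5,k],[0,0,k+.7]],xatol=.01,fatol=1e-4)) for k in(-1.5,-.5,.5)),key=lambda r:r.fun)
        print('iou',-best.fun,'hinge',best.x[:2]*.01+[.577,.0741],'leg world ang',best.x[2]*.1+1.5)
if __name__=='__main__':
    for n in sys.argv[1:]:
        p=eyes.read_camera(n); print(n); fitcam(p); save(p,n+'_f3')
E
python3 fit3.py scene top
```

```text
scene
mask 0.65 528.0 281.1 196.0
iou 0.8709326386451721 hinge [0.57841644 0.06986814] leg world ang 1.4405529028818187
mask 0.27 459.0 332.9 99.2
iou 0.0 hinge [0.577  0.0741] leg world ang 1.35
top
mask 0.57 192.0 281.4 220.0
iou 0.8458225727081299 hinge [0.57980819 0.07063753] leg world ang 1.4768484576332945
```

>>> {"fn": "apply_moves", "kwargs": {
  "rows": [
    {"delta_pos": [-0.33, 0.6, 0], "turn": 0},
    {"delta_pos": [-0.33, 0.6, 0], "turn": 0},
    {"delta_pos": [-0.33, 0.6, 0], "turn": 0},
    {"delta_pos": [-0.33, 0.6, 0], "turn": 0},
    {"delta_pos": [-0.33, 0.6, 0], "turn": 0},
    {"delta_pos": [0, 0, 0], "turn": 0},
    {"delta_pos": [0, 0, 0], "turn": 0}
  ]
}}

```text
time: 19.65
position: [0.4184, 0.0268, 0.3345]
tcp_rot: [-2.367, -2.065, 0.001]
contact_force: [-0.4, -1.6, -1.9]
gripper_width: 0.0388
finger_force: 61.3
```

```bash
python3 fit3.py wrist
python3 - <<'E'
from h import *
p=eyes.read_camera('wrist'); save(p,'w7'); np.save('w7T.npy',p['world_from_camera'])
im=cv2.imread('pics/w7.png')
x=np.array([.577,.0741])
pts=[proj(p,X) for X in [(.577,.0741,.048),(.53,.08,.07),(.48,.08,.07)]]; print(np.round(pts))
u0=int(min(q[0] for q in pts)-50);v0=int(min(q[1] for q in pts)-60); u0=max(u0,0);v0=max(v0,0); c=im[v0:v0+150,u0:u0+200]; print(u0,v0,c.shape)
cv2.imwrite('pics/w7c.png',cv2.resize(c,None,fx=4,fy=4,interpolation=cv2.INTER_CUBIC))
s=monitor.read_state(); print(s['position'],s['tcp_rot'],s['q'])
E
```

```text
wrist
mask 0.82 4262.0 385.0 104.6
iou 0.870110034942627 hinge [0.57836677 0.07366675] leg world ang 1.4669514329828304
[[458. 101.]
 [407. 103.]
 [333. 113.]]
282 40 (150, 200, 3)
[0.41851016 0.02620926 0.33466345] [ 2.36876358e+00  2.06355896e+00 -7.28776925e-04] [-0.26443886  0.63479774  0.2139623   2.11639925 -0.31315998  0.41997621
  0.05879484]
```

View pics/w7c.png

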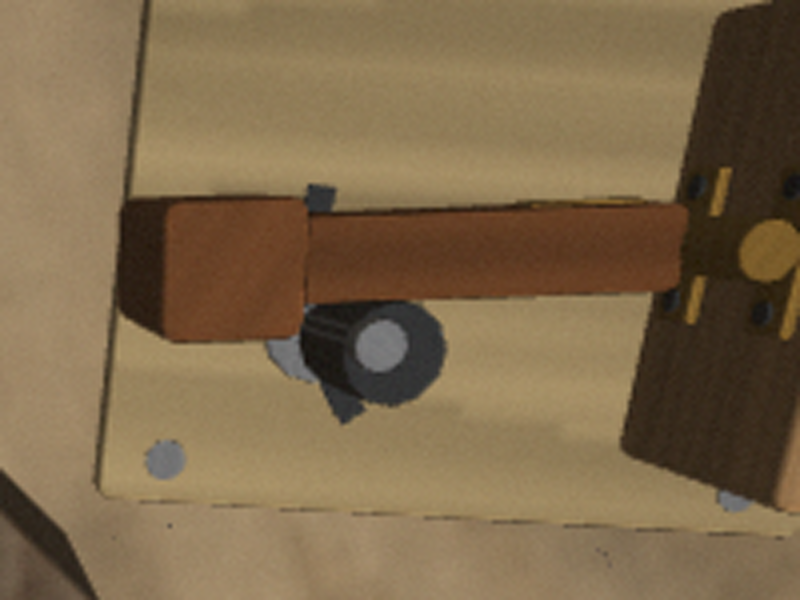

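The close view shows the bar flat against the bolt head, which is at crop (395,350). The post top is at (167..305, 200..340) and the hinge pin at (770,250). I'll fit the leg pose from these.

Run:
```python
from h import *
from fit import tf
from scipy.optimize import least_squares
p=dict(world_from_camera=np.load('w7T.npy'),fx=334.0312,fy=334.0312,cx=255.3737,cy=193.4204)
px=lambda u:np.array(u)/4+[282-.375,40-.375]
for n,a,b,z in [('bar up',(680,204),(308,213),.048),('bar low',(665,290),(325,302),.048),('post up',(305,198),(167,203),.07),('post low',(298,337),(172,341),.07)]:
    A,B=ray(p,*px(a),z)[:2],ray(p,*px(b),z)[:2]; d=B-A; print(n,np.round(A,4),np.round(B,4),np.arctan2(d[1],d[0])%(2*np.pi)-np.pi/2,np.hypot(*d))
L=[((167,203),(12,105,70)),((305,198),(12,80,70)),((298,337),(-12,80,70)),((172,341),(-12,105,70)),((308,213),(8,80,48)),((325,302),(-8,79,48))]
S=[((100,492),(-102,-62,12)),((165,459),None)]
def res(x): return np.ravel([np.array(proj(p,tf(x,x[2],np.array(P)/1e3)))-px(u) for u,P in L])
f=least_squares(res,[.577,.074,1.48]); print(f.x,np.round(f.fun,1)); print('leg_middle',tf(f.x,f.x[2],np.array([0,.042,.07])))
for z in(.048,.055,.06,.07): print('pin',z,ray(p,*px((770,250)),z))
c=ray(p,*px((100,492)),.012); print('base corner',c)
for th in(-.2,): print('stand origin from corner',c[:2]-tf([0,0],th,np.array([-.102,-.062,0]))[:2])
e=[ray(p,*px(q),.012)[:2] for q in[(100,492),(150,5)]]; d=e[1]-e[0]; print('base edge th',np.arctan2(d[1],d[0])-np.pi/2)
```

```text
bar up [0.5717 0.0821] [0.5043 0.0898] 1.456881890467721 0.06786538174822639
bar low [0.5696 0.0669] [0.5068 0.0734] 1.4682168721459252 0.06315415541341261
post up [0.4975 0.0935] [0.4747 0.0958] 1.46835163530685 0.022983458772632637
post low [0.4953 0.0708] [0.4738 0.073 ] 1.4649640649680062 0.021639021670865042
[0.57973365 0.07667094 1.50212064] [ 1.7 -0.2  4.8 -1.7  5.6  0.1  0.6  1.6 -5.3  0.2 -8.6  0.2]
leg_middle [0.53783266 0.07955305 0.07      ]
pin 0.048 [0.58853574 0.07155204 0.048     ]
pin 0.055 [0.58418852 0.07244789 0.055     ]
pin 0.06 [0.58108337 0.07308778 0.06      ]
pin 0.07 [0.57487306 0.07436756 0.07      ]
base corner [0.46638308 0.03442884 0.012     ]
stand origin from corner [0.57866737 0.0749287 ]
base edge th -0.19115789455537202
```

>>> {"fn": "apply_moves", "kwargs": {
  "rows": [
    {"delta_pos": [0.11, 0.042, 0], "turn": 1},
    {"delta_pos": [0.11, 0.042, 0], "turn": 1},
    {"delta_pos": [0.11, 0.042, 0], "turn": 1},
    {"delta_pos": [0.11, 0.042, 0], "turn": 1},
    {"delta_pos": [0.11, 0.042, 0], "turn": 1},
    {"delta_pos": [0.11, 0.042, 0], "turn": 1},
    {"delta_pos": [0.11, 0.042, 0], "turn": 1},
    {"delta_pos": [0.11, 0.042, 0], "turn": 1},
    {"delta_pos": [0.11, 0.042, 0], "turn": 1},
    {"delta_pos": [0.11, 0.042, 0], "turn": 1},
    {"delta_pos": [0.11, 0.042, 0], "turn": 1},
    {"delta_pos": [0.11, 0.042, 0], "turn": 1}
  ]
}}

```text
time: 21.3
position: [0.5177, 0.064, 0.3347]
tcp_rot: [-0.785, -3.042, 0.001]
contact_force: [-0.4, 0.3, -2.0]
gripper_width: 0.0388
finger_force: 61.3
```

>>> {"fn": "apply_moves", "kwargs": {
  "rows": [
    {"delta_pos": [0.11, 0.042, 0], "turn": 1},
    {"delta_pos": [0.11, 0.042, 0], "turn": 1},
    {"delta_pos": [0.11, 0.042, 0], "turn": 1},
    {"delta_pos": [0.06, 0.042, 0], "turn": 1},
    {"delta_pos": [0, 0, 0], "turn": 0},
    {"delta_pos": [0, 0, 0], "turn": 0}
  ]
}}

```text
time: 22.05
position: [0.5464, 0.0768, 0.3348]
tcp_rot: [-0.173, -3.136, 0.001]
contact_force: [-0.1, -1.2, -1.9]
gripper_width: 0.039
finger_force: 61.3
```

```bash
cat > st.py <<'E'
from h import *
s=monitor.read_state(); print({k:np.round(s[k],4).tolist() for k in ['time','position','tcp_rot','contact_force','ft_torque','q']})
r=s['tcp_rot']; a=2*np.arctan2(r[1],r[0])%(2*np.pi); print('toolx',a,'turn',(3.036-a%(2*np.pi))/.1,'or',(3.036-np.pi-a)/.1,'d',(np.array([.5466,.0773])-s['position'][:2])/.075,(.248-s['position'][2])/.075)
E
python3 st.py
```

```text
{'time': 22.05, 'position': [0.5464, 0.0768, 0.3348], 'tcp_rot': [-0.1725, -3.1365, 0.0005], 'contact_force': [-0.141, -1.1553, -1.9288], 'ft_torque': [-0.0636, -0.0052, 0.0612], 'q': [-0.0827, 0.7683, -0.2193, 1.6568, 0.226, 0.7418, 1.0512]}
toolx 3.03170528620132 turn 0.04294713798679961 or -31.37297939791113 d [0.00250763 0.00638953] -1.1567263123948905
```

>>> {"fn": "apply_moves", "kwargs": {
  "rows": [
    {"delta_pos": [0.0025, 0.006, -0.3], "turn": 0.04},
    {"delta_pos": [0, 0, -0.4], "turn": 0},
    {"delta_pos": [0, 0, -0.3], "turn": 0},
    {"delta_pos": [0, 0, -0.06], "turn": 0},
    {"delta_pos": [0, 0, 0], "turn": 0}
  ]
}}

```text
time: 22.68
position: [0.5468, 0.0778, 0.2559]
tcp_rot: [0.163, 3.137, -0.0]
contact_force: [0.5, -0.1, -1.6]
gripper_width: 0.0388
finger_force: 61.3
```

>>> {"fn": "apply_moves", "kwargs": {
  "rows": [
    {"delta_pos": [0, 0, -0.03], "turn": 0},
    {"delta_pos": [0, 0, 0], "turn": 0}
  ]
}}

```text
time: 22.92
position: [0.5467, 0.0778, 0.2536]
tcp_rot: [0.162, 3.137, -0.0]
contact_force: [-0.5, -0.4, -2.0]
gripper_width: 0.0388
finger_force: 61.3
```

>>> {"fn": "apply_moves", "kwargs": {
  "rows": [
    {"delta_pos": [0, 0, -0.02], "turn": 0},
    {"delta_pos": [0, 0, 0], "turn": 0}
  ]
}}

```text
time: 23.18
position: [0.5467, 0.0778, 0.2517]
tcp_rot: [0.161, 3.137, -0.0]
contact_force: [-0.7, -1.1, -1.7]
gripper_width: 0.0394
finger_force: 61.3
```

```bash
python3 st.py
```

```text
{'time': 23.175, 'position': [0.5467, 0.0778, 0.2517], 'tcp_rot': [0.1615, 3.1374, -0.0001], 'contact_force': [-0.6894, -1.0507, -1.6771], 'ft_torque': [-0.0115, 0.0307, -0.0595], 'q': [-0.1064, 0.8973, -0.1787, 1.7206, 0.2702, 0.5478, 1.0173]}
toolx 3.0387542464679007 turn -0.027542464679006784 or -31.443469000576936 d [-0.00104938 -0.00712013] -0.04898792432624551
```

>>> {"fn": "apply_moves", "kwargs": {
  "rows": [
    {"delta_pos": [0, 0, -0.02], "turn": 0},
    {"delta_pos": [0, 0, 0], "turn": 0}
  ]
}}

```text
time: 23.42
position: [0.5467, 0.0778, 0.25]
tcp_rot: [-0.161, -3.137, 0.0]
contact_force: [0.9, -0.5, -1.6]
gripper_width: 0.0388
finger_force: 61.3
```

>>> {"fn": "apply_moves", "kwargs": {
  "rows": [
    {"delta_pos": [0, 0, -0.015], "turn": 0},
    {"delta_pos": [0, 0, 0], "turn": 0}
  ]
}}

```text
time: 23.68
position: [0.5467, 0.0778, 0.249]
tcp_rot: [-0.161, -3.137, 0.0]
contact_force: [-0.5, 0.2, -1.7]
gripper_width: 0.0388
finger_force: 61.3
```

>>> {"fn": "apply_moves", "kwargs": {
  "rows": [
    {"delta_pos": [0, 0, -0.01], "turn": 0},
    {"delta_pos": [0, 0, 0], "turn": 0}
  ]
}}

```text
time: 23.92
position: [0.5467, 0.0778, 0.2484]
tcp_rot: [0.162, 3.137, -0.0]
contact_force: [-1.7, -0.7, 0.4]
gripper_width: 0.0385
finger_force: 61.5
```

>>> {"fn": "apply_moves", "kwargs": {
  "rows": [
    {"delta_pos": [0, 0, -0.006], "turn": 0},
    {"delta_pos": [0, 0, 0], "turn": 0}
  ]
}}

```text
time: 24.18
position: [0.5467, 0.0779, 0.2483]
tcp_rot: [0.161, 3.137, -0.0]
contact_force: [-4.3, -0.3, 10.9]
gripper_width: 0.0389
finger_force: 63.0
```

>>> {"fn": "apply_moves", "kwargs": {
  "rows": [
    {"delta_pos": [0, 0, 0], "turn": 0},
    {"delta_pos": [0, 0, 0], "turn": 0},
    {"delta_pos": [0, 0, 0], "turn": 0},
    {"delta_pos": [0, 0, 0], "turn": 0}
  ],
  "gripper": -0.6
}}

```text
time: 24.68
position: [0.5467, 0.0778, 0.2478]
tcp_rot: [-0.161, -3.137, 0.0]
contact_force: [-0.0, -0.3, -0.3]
gripper_width: 0.0681
finger_force: 0.0
```

>>> {"fn": "apply_moves", "kwargs": {
  "rows": [
    {"delta_pos": [0, 0, 0.2], "turn": 0},
    {"delta_pos": [0, 0, 0.4], "turn": 0},
    {"delta_pos": [0, 0, 0.6], "turn": 0},
    {"delta_pos": [0, 0, 0.6], "turn": 0},
    {"delta_pos": [0, 0, 0.2], "turn": 0},
    {"delta_pos": [-0.6, 0, 0], "turn": 0},
    {"delta_pos": [-0.6, 0, 0], "turn": 0},
    {"delta_pos": [0, 0, 0], "turn": 0}
  ]
}}

```text
time: 25.68
position: [0.4546, 0.0778, 0.3992]
tcp_rot: [0.16, 3.137, -0.001]
contact_force: [0.4, 0.8, 0.3]
gripper_width: 0.0684
finger_force: 0.0
```

```bash
python3 st.py
cat > chk.py <<'E'
from h import *
d=np.array([-.9944,.1056]); n=np.array([d[1],-d[0]])*1
C=np.array([.536,.0785])
def quad(z,dx=0): # expected corner outline; short side on right of mitre dir (+x side when dir=+y)
    r=np.array([d[1],-d[0]]); return [np.append(C+d*a+r*b,z) for a,b in[(-.0695,-.02),(.0695,-.02),(.0305,.02),(-.0695,.02)]]
for n in ['wrist','top','scene']:
    p=eyes.read_camera(n); save(p,n+'_end')
    print(n,[(np.round(q['at'],3).tolist(),round(q['conf'],2)) for q in eyes.look_for(p,'offcut_center')])
    e=np.zeros((384,512),np.uint8)
    for z in(.07,.102): q=np.array([proj(p,P) for P in quad(z)]); e|=0
    pts=np.array([proj(p,P) for z in(.07,.102) for P in quad(z)]); cv2.fillConvexPoly(e,cv2.convexHull(np.round(pts).astype(np.int32)),1)
    for m in eyes.masks_of(p,'offcut_center'):
        k=m['pixels']; v,u=np.nonzero(k); print(' mask',round(m['conf'],2),k.sum(),u.mean().round(),v.mean().round(),'iou expected',round((k&(e>0)).sum()/(k|(e>0)).sum(),3))
E
python3 chk.py
```

```text
{'time': 25.675, 'position': [0.4546, 0.0778, 0.3992], 'tcp_rot': [0.1598, 3.1375, -0.0009], 'contact_force': [0.4202, 0.8444, 0.3158], 'ft_torque': [0.0035, -0.0189, -0.0172], 'q': [-0.09, 0.5574, -0.2491, 1.8845, 0.1991, 0.7237, 1.0163]}
toolx 3.0398214374920136 turn -0.038214374920135796 or -31.454140910818065 d [ 1.22719151 -0.00686123] -2.0162940056619334
wrist [([0.537, 0.079, 0.102], 0.89), ([0.397, -0.066, 0.033], 0.73)]
 mask 0.62 5602 103.0 122.0 iou expected 0.0
 mask 0.56 5534 264.0 271.0 iou expected 0.901
 mask 0.41 629 265.0 194.0 iou expected 0.003
top [([0.572, 0.077, 0.096], 0.6), ([0.396, -0.125, 0.036], 0.52)]
 mask 0.74 291 283.0 202.0 iou expected 0.463
scene [([0.536, 0.086, 0.101], 0.77), ([0.619, 0.424, 0.033], 0.67), ([0.397, -0.059, 0.039], 0.66)]
 mask 0.57 760 351.0 189.0 iou expected 0.0
 mask 0.47 311 285.0 200.0 iou expected 0.031
```

```bash
python3 -c "
from workcell import job; print(job.sign_off())"
```

```text
the job is handed in; nothing more can be done
None
```

I swung the leg out and held it against its bolt at about 11.5 N. The force briefly peaked at about 14 N, under the 15 N slip point, and the bolt showed no sign of moving. The oak offcut lies on the rail and post within about 1 mm of where it belongs, by the wrist camera, and the gripper has let go and backed clear. I handed the job in at about 26 s, without re-measuring the leg's angle after setting the offcut down.

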